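# Trip and reset the expired-drops tip bucket

## Task

The red-capped eye-drop bottles have expired and are collected in the tip bucket, which trips at two; one is already in it. Put the other red-capped bottle from the worktop into the empty half of the bucket and let go, so that the bucket trips and dumps both into its catch tray, then push the blue paddle back down so that the empty bucket is left fully upright. Leave the green-capped and white-capped bottles standing where they are.

Things in the scene. Friction and masses are not known exactly. Their poses are not given: they have to be found in the camera images.
- red_bottle_mid (a point): Centre (half-way up, 40 mm above its underside) of the expired red-capped eye-drop bottle that stands upright on the worktop: white round body 25 mm in diameter up to 44 mm, neck 17 mm in diameter, tapering red cap 14 mm wide at 50 to 80 mm; about 40 g (within 10 per cent). Its z axis runs up the bottle.
- first_bottle_mid (a point): Centre of the other, equal red-capped bottle, which already stands in the other half of the bucket at the start. Need not be handled: it is dumped with the second one.
- empty_half (a point): Middle of the floor (upper face) of the bucket's empty half, 125 mm above the worktop when upright; moves with the bucket. The bucket is an open aluminium scoop of two cells side by side along x, each 75 mm (x) by 69 mm (y) inside, back, side and dividing walls 24 mm high, 5 mm front lip at -y. The first bottle stands in the other cell, 77 mm away in +x. Axes when upright as tip_stand.
- tip_bucket (a joint): Tip angle in rad: 0 upright on its stop, 1.05 fully tipped, lip down in the tray. Hinge along tip_stand's x, 115 mm above its origin. The counterweight holds the bucket upright with one bottle in it; two tip it by themselves in about 1 s. Once dumped it stays tipped until pushed back; below about 0.5 rad it falls upright by itself. Under 2 N on the paddle resets it.
- paddle (a point): Centre of the upper face of the blue press paddle (70 mm in x, 48 in y) on the rocker's counterweight end. Bucket upright: level, 117 mm in +y of the hinge and 7 mm above it. Tipped: swung up about the hinge to about 220 mm above the worktop, sloping 60 degrees. The dark counterweight, 38 mm in diameter, 60 mm along x, lies 58 mm from the hinge, its top 40 mm above it (upright).
- tip_stand: Fixed white stand that carries the bucket; origin on the worktop below the middle of the hinge. x along the hinge, y from the bucket side (-y) to the paddle side (+y), z up. Catch tray: open box 210 by 210 mm, walls up to 63 mm above the worktop, from y = -0.04 to -0.25. Hinge posts at x = +/-93 mm reach 132 mm above the worktop.
- green_bottle_mid (a point): Centre (half-way up, 40 mm above its underside) of the green-capped eye-drop bottle, about 25 mm across and 80 to 88 mm tall, standing on the worktop beside the red-capped one; not expired, to be left standing where it is
- white_bottle_mid (a point): Centre (half-way up, 40 mm above its underside) of the white-capped eye-drop bottle, about 25 mm across and 80 to 88 mm tall, standing on the worktop beside the red-capped one; not expired, to be left standing where it is
Mind the look-alikes: they are no part of the job. Leave any purple look-alike of the part that bears first_bottle_mid alone. Leave any orange look-alike of the part that bears red_bottle_mid alone.

How it is judged:
On the way, in this order (a step that is already met when the one before it is completed fails the run):
1. the second red-capped bottle is in the empty half of the bucket (x of red_bottle_mid in the frame of empty_half between -0.04 and 0.04 m and y of red_bottle_mid in the frame of empty_half between -0.045 and 0.04 m and z of red_bottle_mid in the frame of empty_half between 0 and 0.07 m and value of joint tip_bucket below 0.5 rad), for 0.05 s.
2. the bucket has tripped and both bottles are in the catch tray (x of red_bottle_mid in the frame of tip_stand between -0.105 and 0.105 m and y of red_bottle_mid in the frame of tip_stand between -0.25 and -0.04 m and z of red_bottle_mid in the frame of tip_stand between 0 and 0.075 m and x of first_bottle_mid in the frame of tip_stand between -0.105 and 0.105 m and y of first_bottle_mid in the frame of tip_stand between -0.25 and -0.04 m and z of first_bottle_mid in the frame of tip_stand between 0 and 0.075 m and value of joint tip_bucket above 0.85 rad), for 0.2 s.
At the end, for the whole second after the job is handed in: The bucket is empty, upright within 0.08 rad (5 degrees) and still, and both red-capped bottles lie in the catch tray (centres inside its walls, less than 75 mm above the worktop) (x of red_bottle_mid in the frame of tip_stand between -0.105 and 0.105 m and y of red_bottle_mid in the frame of tip_stand between -0.25 and -0.04 m and z of red_bottle_mid in the frame of tip_stand between 0 and 0.075 m and x of first_bottle_mid in the frame of tip_stand between -0.105 and 0.105 m and y of first_bottle_mid in the frame of tip_stand between -0.25 and -0.04 m and z of first_bottle_mid in the frame of tip_stand between 0 and 0.075 m and value of joint tip_bucket below 0.08 rad and velocity of joint tip_bucket between -0.1 and 0.1 rad/s); the robot touches nothing.
It fails at once if the green-capped bottle is moved more than 30 mm or knocked over (distance of green_bottle_mid from where it was at the start of the episode above 0.03 m or angle between green_bottle_mid's own z axis and vertical above 0.5 rad).
It fails at once if the white-capped bottle is moved more than 30 mm or knocked over (distance of white_bottle_mid from where it was at the start of the episode above 0.03 m or angle between white_bottle_mid's own z axis and vertical above 0.5 rad).
It also fails if it takes over 43 s, if anything falls off the work surface, if the arm or the gripper's body presses on something with over 40 N, if the wrist force passes 120 N, or if a joint passes its speed limit or range.

## Robot

A 6-joint arm with a two-finger parallel gripper is mounted at the origin on a cart in front of the work surface, level with it; the furniture and walls round the work are solid. World frame = base frame: x ahead of the robot, y to its left, z up, the work surface at z = 0. Lengths are in m, angles in rad, forces in N, time in s.
With the tool pointing down it reaches from about 0.375 to 0.9 m from the base axis. Payload 3.1 kg.
Tool frame: the origin (TCP) lies at the very end of the fingers, on their centre line; the grasp point (between the pads) lies 19 mm behind it; y points along the fingers, x is the direction in which the jaws open and shut, and the axes are right-handed (so a half turn about y gives the same grasp; the last joint's range is limited). The gripper opens to 87 mm and grips with 3 to 60 N. Pads are 19 mm wide; open, the fingers measure 117 mm over their backs; the gripper's body (75 mm by 190 mm) begins 51 mm behind the grasp point.
Start: joints at [-1.341, 0.527, 1.433, -0, 1.181, -0.178], TCP at [0.248, -0.574, 0.223] pointing down, gripper open.
Joint ranges: [-3.08, 3.08], [-0.75, 2.2], [0.22, 2.44], [-1.43, 4.57], [0, 2.65], [-2.85, 2.85]. Speed limits (rad/s): [2.79, 2.79, 3.14, 3.14, 3.14, 3.14].

## Interface

Orientations are given as a unit quaternion [x, y, z, w].
In Python, from rig import robot gives the robot as it stands.
- The arm moves only by the shell command python3 -m creep 'ROWS' [FORCE]. ROWS is JSON, a list of rows, each a list of 3 entries, a list of its own where there are three numbers: the shift along the tool's x, y, z in mm, then the turn about the tool's y in rad, then the opening, from 0 (shut) to 1 (fully open). A call has 1 to 8 rows; each row shifts and turns the commanded pose from where the row before left it, along the tool's axes as they then stand; what a row does not reach is not made up. A row lasts 1/10 s, in which the tool goes at most 50 mm and 8.59 degrees, less where a joint would pass 70% of its speed; a pose out of reach is approached as far as the arm can. A call with a gripper value outside its range is refused whole. The fingers move at their own pace and stop on an object; FORCE is the grip in N (left out, the last holds). Time passes only in rows, so rows that do not move let the fingers close. It gives the time, the measured TCP pose, the force and the opening at its end, in the units of the state.
- robot.get_obs(): the state, without advancing time (a new reading comes with each control period).
- robot.camera(name): name is "side" or "top"; returns a dict with "pixels" (480x640x3 uint8, red, green, blue), "fx", "fy", "cx", "cy" (pixels), "position" and "rotation" of the camera in the world. Camera axes: x right, y up, looking along -z (the intrinsics and any distortion apply to the point x, -y, -z); pixel columns grow to the right and rows downward; lengths in m; the calibration is good to about 2 mm. A picture is of the moment at which its call begins. There is no depth.
- robot.hand_in(): hands the job in, once; it reports no verdict.
The state is a dict: "time": time; "q": joint angles; "joint_velocities": joint speeds; "joint_torque": joint torques, N m; "position": TCP position; "tool_rot": TCP orientation; "ft_force": force on the tool from outside, world axes, zero at the start; "moment": the same for the moment, N m; "grip_width": finger opening in m.
Only numpy, scipy, OpenCV 4.12 (cv2) and the standard library are available. Lean on these libraries where they do the work, as an engineer would, in place of code of your own. Each camera call takes 0.05 s, during which the arm holds its last target.

## Working session

There is one attempt and no reset: what is moved stays moved. The work goes in short steps, Python scripts to look and compute and a shell command to move; the robot and the scene stay as the last step left them, time stands still between calls to the robot, and variables do not carry over. Pictures are saved under pics/ and viewed, and the job is handed in when it is done.

```bash
ls; mkdir -p pics; python3 - <<'E'
from rig import robot
import cv2
o=robot.get_obs()
print({k:o[k] for k in('time','position','tool_rot','grip_width','ft_force')})
for n in('side','top'):
    c=robot.camera(n); cv2.imwrite(f'pics/{n}0.png',c['pixels'][:,:,::-1])
    print(n,{k:v for k,v in c.items() if k!='pixels'})
E
```

```text
pics
{'time': 0.0, 'position': array([ 0.24769995, -0.57300968,  0.22157837]), 'tool_rot': array([-0.59035899,  0.3889616 , -0.38783916,  0.59141011]), 'grip_width': 0.0873323646445523, 'ft_force': array([0.22425112, 0.01698328, 0.35369343])}
side {'fx': 544.9576705756886, 'fy': 544.9576705756886, 'cx': 327.6489959822155, 'cy': 243.73626731358615, 'position': array([0.12538902, 0.85785959, 0.47654322]), 'rotation': array([-0.123498  ,  0.52933811,  0.81272173, -0.20983995])}
top {'fx': 506.67240175999893, 'fy': 506.67240175999893, 'cx': 325.3536171138673, 'cy': 230.50113870092716, 'position': array([0.41220818, 0.16461325, 1.07658701]), 'rotation': array([ 0.04112601, -0.03818157, -0.69719562,  0.71468111])}
```

View pics/side0.png

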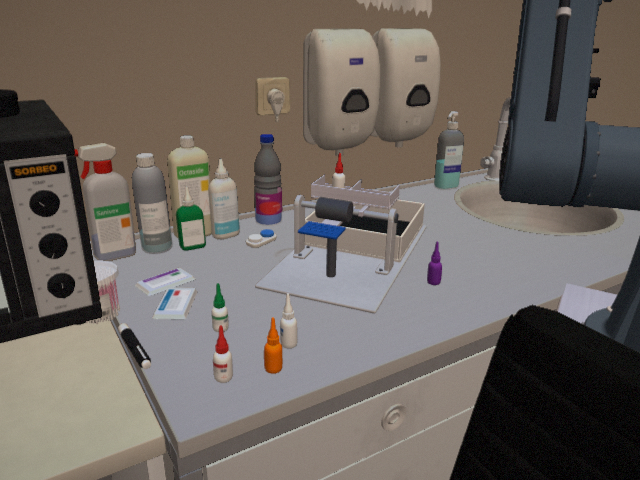

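View pics/top0.png

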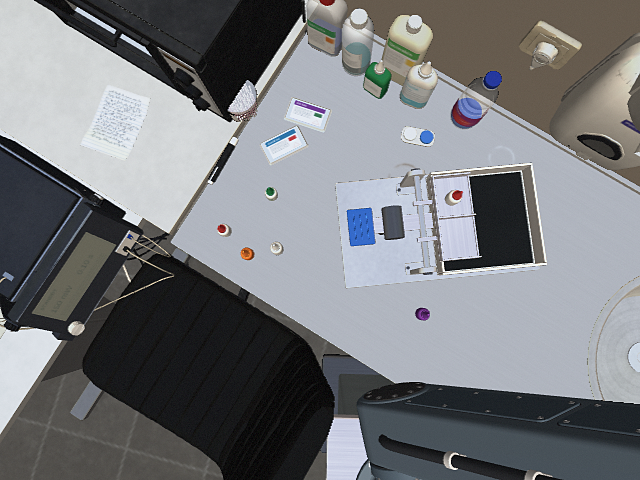

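The top view shows the red bottle at about (223,230), orange at (247,254), white at (276,248) and green at (271,193). The stand's paddle is at (361,227), the empty half near (458,238), and the first bottle at (455,197). Purple is at (422,314). Next I'll measure positions.

```bash
cat > h.py <<'E'
import numpy as np, cv2
from scipy.spatial.transform import Rotation as R
from rig import robot
def ray(c,uv):
    d=np.array([(uv[0]-c['cx'])/c['fx'],-(uv[1]-c['cy'])/c['fy'],-1.])
    d=R.from_quat(c['rotation']).apply(d); return c['position'],d/np.linalg.norm(d)
def plane(c,uv,z):
    p,d=ray(c,uv); return p+d*(z-p[2])/d[2]
def proj(c,P):
    q=R.from_quat(c['rotation']).inv().apply(np.array(P)-c['position'])
    return np.array([c['cx']-c['fx']*q[0]/q[2],c['cy']+c['fy']*q[1]/q[2]])
def tri(c1,u1,c2,u2):
    p,d=ray(c1,u1);q,e=ray(c2,u2)
    s=np.linalg.lstsq(np.c_[d,-e],q-p,rcond=None)[0]
    a=p+s[0]*d;b=q+s[1]*e; return (a+b)/2,np.linalg.norm(a-b)
def blobs(img,lo,hi,box,minA=15):
    hsv=cv2.cvtColor(img,cv2.COLOR_RGB2HSV); m=cv2.inRange(hsv,lo,hi)
    x0,y0,x1,y1=box; k=np.zeros_like(m);k[y0:y1,x0:x1]=m[y0:y1,x0:x1]
    n,l,s,c=cv2.connectedComponentsWithStats(k)
    return [(s[i].tolist(),c[i].round(1).tolist()) for i in range(1,n) if s[i][4]>=minA]
E
python3 - <<'E'
from h import *
t=robot.camera('top');s=robot.camera('side')
np.set_printoptions(precision=4,suppress=True)
for n,c,bt,bs in (('top',t,(190,170,480,330),0),('side',s,(190,140,460,400),0)):
    for col,lo,hi in(('red',(0,130,60),(5,255,255)),('red2',(172,130,60),(180,255,255)),('green',(50,120,30),(85,255,255)),('orange',(7,150,80),(18,255,255)),('blue',(100,150,80),(115,255,255)),('purple',(130,100,40),(160,255,255))):
        print(n,col,blobs(c['pixels'],lo,hi,bt))
# zooms
cv2.imwrite('pics/tz.png',cv2.resize(t['pixels'][150:300,200:300,::-1],None,fx=4,fy=4))
cv2.imwrite('pics/tb.png',cv2.resize(t['pixels'][150:300,325:555,::-1],None,fx=3.4,fy=3.4))
cv2.imwrite('pics/sz.png',cv2.resize(s['pixels'][140:390,190:440,::-1],None,fx=2.4,fy=2.4))
for u in((222,230),(270,192),(277,248),(247,254)): print(plane(t,u,.08))
# stand: base plate corners z~0.00, paddle z .122
for u in((337,182),(345,287)): print('plate',plane(t,u,.004))
for u in((347,208),(372,207),(375,244),(349,245)): print('pad',plane(t,u,.122))
E
```

```text
top red [([452, 191, 10, 9, 68], [456.7, 194.7]), ([218, 225, 8, 8, 49], [221.2, 228.3])]
top red2 []
top green [([266, 188, 8, 8, 47], [269.4, 191.3])]
top orange [([241, 248, 13, 12, 124], [246.7, 253.5])]
top blue [([347, 208, 28, 38, 889], [360.4, 226.6])]
top purple [([415, 308, 15, 12, 135], [422.2, 313.7])]
side red [([335, 153, 8, 20, 99], [338.8, 164.8]), ([260, 203, 20, 11, 158], [269.5, 207.5]), ([216, 325, 12, 29, 209], [221.3, 342.2]), ([214, 363, 13, 5, 35], [220.0, 365.5])]
side red2 [([259, 201, 21, 14, 64], [268.8, 206.9])]
side green [([190, 163, 18, 14, 143], [199.7, 169.6]), ([190, 205, 13, 16, 159], [195.3, 212.8]), ([190, 242, 16, 8, 46], [197.2, 246.2]), ([214, 284, 11, 24, 147], [218.9, 298.7])]
side orange [([264, 318, 18, 55, 675], [272.8, 350.7])]
side blue [([298, 222, 47, 17, 488], [321.6, 229.9]), ([261, 230, 13, 7, 74], [266.8, 233.0])]
side purple [([428, 242, 14, 43, 381], [434.7, 268.2])]
[0.5204 0.3749 0.08  ]
[0.5991 0.2826 0.08  ]
[0.4874 0.2646 0.08  ]
[0.4741 0.3233 0.08  ]
plate [0.6387 0.1481 0.004 ]
plate [0.4145 0.1263 0.004 ]
pad [0.5639 0.1298 0.122 ]
pad [0.567  0.0822 0.122 ]
pad [0.4964 0.0755 0.122 ]
pad [0.4933 0.1246 0.122 ]
```

```bash
ls pics
```

```text
side0.png
sz.png
tb.png
top0.png
tz.png
```

View zooms.

View pics/tb.png

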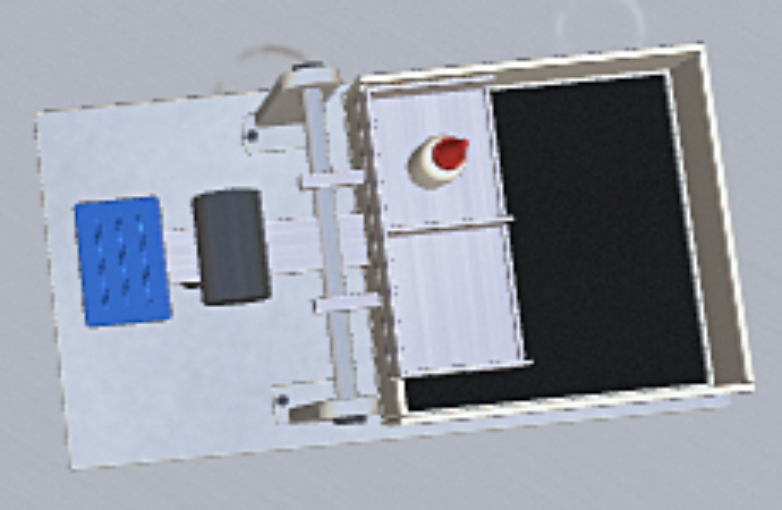

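View pics/sz.png

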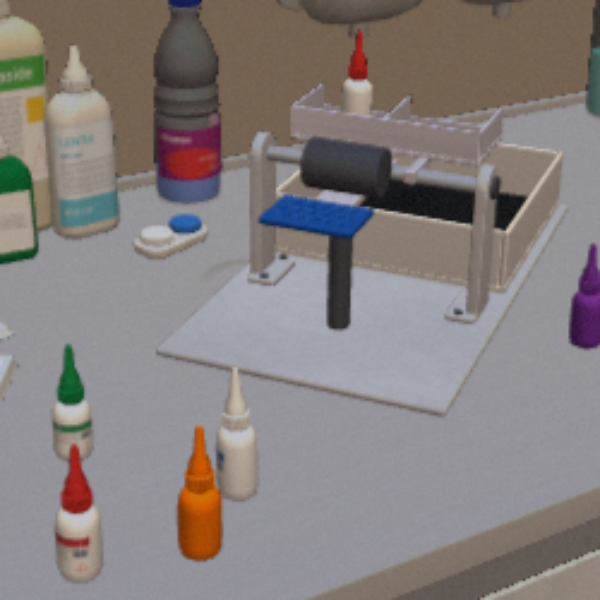

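View pics/tz.png

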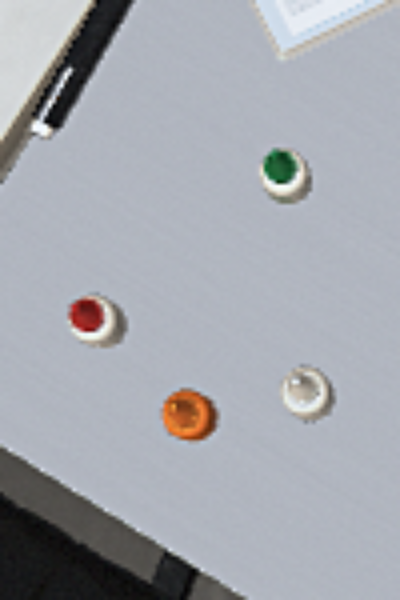

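```bash
python3 - <<'E'
from h import *
np.set_printoptions(precision=4,suppress=True)
t=robot.camera('top');s=robot.camera('side');o=robot.get_obs()
print(o['time']); A=R.from_quat(o['tool_rot']).as_matrix();print('tool axes cols\n',A)
# body circle centres at shoulder z=.044 (top view) 
for n,u in(('red',(224.3,230.2)),('green',(271.4,194)),('white',(276.6,248.4)),('orange',(247.2,254)),('purple',(422.2,313.7))):
    print(n,'shoulder',plane(t,u,.04))
print('red tip tri', tri(t,(219.5,226.5),s,(221,325.5)),'capmean tri',tri(t,(221.2,228.3),s,(221.3,342.2)))
print('red side base', plane(s,(223.5,379.5),0))
f=lambda z:(325+z[0]/3.4,150+z[1]/3.4)
fl=[plane(t,f(z),.125) for z in((390,236),(512,222),(524,362),(402,374))]
print('floor corners',*fl,'mean',np.mean(fl,0))
fb=[plane(t,f((432,175)),.125+.02)];print('first',fb)
print('axle',plane(t,f((316,75)),.115),plane(t,f((346,415)),.115))
pc,d=tri(t,(360.4,226.6),s,(321.6,229.9));print('paddle',pc,d)
E
```

```text
0.3
tool axes cols
 [[ 0.3966 -0.0002  0.918 ]
 [-0.918   0.0008  0.3966]
 [-0.0008 -1.      0.0001]]
red shoulder [0.5245 0.3785 0.04  ]
green shoulder [0.6024 0.2843 0.04  ]
white shoulder [0.4896 0.2695 0.04  ]
orange shoulder [0.4766 0.3293 0.04  ]
purple shoulder [ 0.3647 -0.0294  0.04  ]
red tip tri (array([0.5286, 0.3808, 0.0814]), np.float64(0.003446720430898018)) capmean tri (array([0.5281, 0.3827, 0.0564]), np.float64(0.003950409746031305))
red side base [0.5264 0.3885 0.    ]
floor corners [ 0.5458 -0.046   0.125 ] [ 0.5554 -0.1139  0.125 ] [ 0.4774 -0.1199  0.125 ] [ 0.4691 -0.0526  0.125 ] mean [ 0.5119 -0.0831  0.125 ]
first [array([ 0.5773, -0.0646,  0.145 ])]
axle [ 0.6386 -0.0062  0.115 ] [ 0.4462 -0.0237  0.115 ]
paddle [0.5304 0.104  0.1183] 0.002611744683228219
```

```bash
python3 -m creep '[[[0,-40,0],-0.126,0.6],[[0,-40,0],-0.126,0.6],[[0,-40,0],-0.125,0.6],[[-17,0,43],0,0.6],[[-17,0,43],0,0.6],[[-17,0,43],0,0.6],[[-17,0,43],0,0.6],[[-17,0,43],0,0.6]]' 20
```

```text
time: 1.1
position: [0.3403, -0.3598, 0.3426]
tool_rot: [-0.653, 0.271, -0.271, 0.653]
ft_force: [1.3, -0.6, -0.0]
grip_width: 0.0524
```

```bash
python3 -m creep '[[[-20,0,44],0,0.6],[[-20,0,44],0,0.6],[[-20,0,44],0,0.6],[[-20,0,44],0,0.6],[[-24,0,40],0,0.6],[[-24,0,40],0,0.6],[[-24,0,40],0,0.6],[[-24,0,40],0,0.6]]' && python3 -m creep '[[[-27,0,40],0,0.6],[[-27,0,40],0,0.6],[[-27,0,40],0,0.6],[[-27,0,40],0,0.6],[[-27,0,40],0,0.6],[[-27,0,40],0,0.6],[[-27,0,38],0,0.6],[[-27,0,38],0,0.6]]'; python3 - <<'E'
from h import *
o=robot.get_obs();print(o['position'],o['q']);A=R.from_quat(o['tool_rot']).as_matrix()
print('shift mm',1e3*A.T@(np.array([.525,.379,.021])-o['position']))
E
```

```text
time: 1.9
position: [0.4534, 0.0022, 0.3428]
tool_rot: [-0.653, 0.271, -0.271, 0.653]
ft_force: [0.2, 0.3, 0.7]
grip_width: 0.0521
time: 2.7
position: [0.5241, 0.3785, 0.3424]
tool_rot: [0.653, -0.271, 0.271, -0.653]
ft_force: [1.9, 0.1, 0.6]
grip_width: 0.0521
[0.524121   0.37848383 0.342414  ] [ 4.52985384e-01  4.56489873e-01  1.21822442e+00 -2.33072251e-04
  1.46699957e+00  1.23865988e+00]
shift mm [1.98576955e-01 3.21413846e+02 1.04772449e+00]
```

```bash
python3 -m creep '[[[0,45,0],0,0.6],[[0,45,0],0,0.6],[[0,45,0],0,0.6],[[0,45,0],0,0.6],[[0,30,0],0,0.6],[[0,0,0],0,0.6]]'; python3 - <<'E'
from h import *
t=robot.camera('top');s=robot.camera('side')
a=cv2.resize(s['pixels'][230:400,150:350,::-1],None,fx=3,fy=3);b=cv2.resize(t['pixels'][150:300,170:320,::-1],None,fx=3,fy=3)
cv2.imwrite('pics/a1.png',a);cv2.imwrite('pics/b1.png',b)
print(proj(s,robot.get_obs()['position']),proj(t,robot.get_obs()['position']))
E
```

```text
time: 3.3
position: [0.5206, 0.3746, 0.1273]
tool_rot: [0.656, -0.274, 0.268, -0.65]
ft_force: [-0.3, 0.2, -0.5]
grip_width: 0.0525
[224.58393839 290.94063843] [215.38909672 224.63224985]
```

View pics/a1.png

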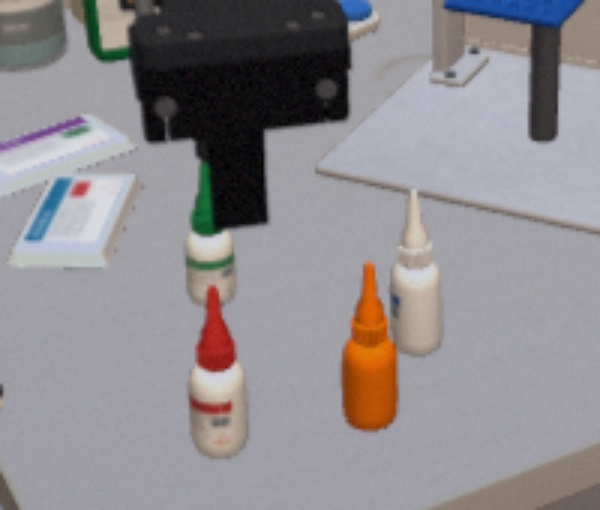

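View pics/b1.png

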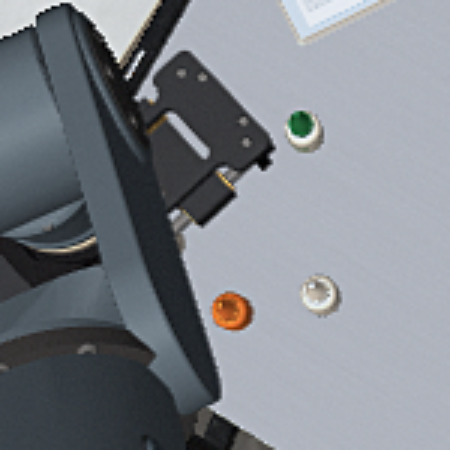

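```bash
python3 - <<'E'
from h import *
o=robot.get_obs();p=o['position'];A=R.from_quat(o['tool_rot']).as_matrix();print(p,o['tool_rot'],o['q'],o['joint_velocities'].round(3))
s=robot.camera('side');t=robot.camera('top')
for k in(-26,-41,26,41): print(k,(proj(s,p+A[:,0]*k/1e3)-[150,230])*3)
print('shift mm',1e3*A.T@(np.array([.525,.379,.021])-p))
E
```

```text
[0.52452087 0.37663246 0.13274031] [ 0.65322499 -0.27084459  0.27075543 -0.65317059] [4.49962239e-01 6.59670732e-01 1.45611623e+00 5.02420070e-05
 1.02594700e+00 1.23595269e+00] [-0.    -0.043 -0.039 -0.    -0.005 -0.001]
-26 [231.57004273 212.55148354]
-41 [236.32356244 230.62720311]
26 [216.42457463 154.95937271]
41 [212.4029112  139.66660759]
shift mm [ -1.32683019 111.74018245   2.02541245]
```

```bash
python3 - <<'E'
from h import *
s=robot.camera('side');t=robot.camera('top')
for p in((.525,.379),(.528,.382),(.522,.379)): print(p,[proj(s,(*p,z)).round(1) for z in(0,.022,.08)],proj(t,(*p,.04)).round(1))
E
```

```text
(0.525, 0.379) [array([228.6, 376. ]), array([227.8, 362.9]), array([225.4, 326.7])] [224.1 229.9]
(0.528, 0.382) [array([225.5, 376.5]), array([224.6, 363.4]), array([222.2, 327.1])] [222.7 228.5]
(0.522, 0.379) [array([230.4, 376.7]), array([229.5, 363.6]), array([227.2, 327.3])] [224.  231.4]
```

```bash
python3 -m creep '[[[0,30,2],0,0.6],[[0,30,2],0,0.6],[[0,28,0],0,0.6],[[0,23,0],0,0.6],[[0,0,0],0,0.6],[[0,0,0],0,0],[[0,0,0],0,0],[[0,0,0],0,0]]' 20; python3 -m creep '[[[0,0,0],0,0],[[0,0,0],0,0]]' 20
```

```text
time: 4.4
position: [0.5284, 0.38, 0.0236]
tool_rot: [-0.652, 0.27, -0.272, 0.654]
ft_force: [-0.3, -0.3, -0.3]
grip_width: 0.0361
time: 4.6
position: [0.5278, 0.3797, 0.0228]
tool_rot: [-0.653, 0.27, -0.271, 0.654]
ft_force: [-1.3, 0.5, 3.8]
grip_width: 0.0251
```

```bash
python3 -m creep '[[[0,-15,0],0,0],[[0,-30,0],0,0],[[0,-40,0],0,0],[[0,-45,0],0,0],[[0,0,0],0,0]]' 20; python3 - <<'E'
from h import *
s=robot.camera('side')
cv2.imwrite('pics/a2.png',cv2.resize(s['pixels'][180:400,130:350,::-1],None,fx=2.7,fy=2.7))
E
```

```text
time: 5.1
position: [0.5315, 0.3816, 0.1598]
tool_rot: [-0.649, 0.267, -0.274, 0.657]
ft_force: [0.5, 1.0, -0.4]
grip_width: 0.0249
```

View pics/a2.png

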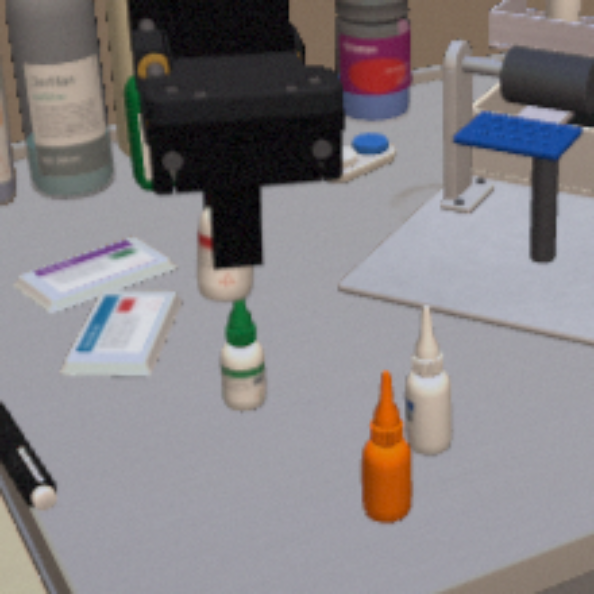

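```bash
python3 -m creep '[[[0,-25,0],-0.145,0],[[0,-25,0],-0.145,0],[[0,-25,0],-0.145,0],[[0,-25,0],-0.145,0],[[0,-25,0],-0.145,0],[[0,-25,0],-0.145,0],[[-5,0,-40],0,0],[[-5,0,-46],0,0]]' 20; python3 -m creep '[[[-5,0,-46],0,0],[[-5,0,-46],0,0],[[-6,0,-46],0,0],[[-6,0,-46],0,0],[[-6,0,-46],0,0],[[-6,0,-46],0,0],[[-6,0,-46],0,0],[[-6,0,-46],0,0]]'; python3 -m creep '[[[-3,0,-8],0,0],[[0,0,0],0,0],[[0,0,0],0,0]]';python3 - <<'E'
from h import *
o=robot.get_obs();p=o['position'];A=R.from_quat(o['tool_rot']).as_matrix();print(p,A.round(3),o['q'])
print('shift mm',1e3*A.T@(np.array([.512,-.086,.151])-p))
E
```

```text
time: 5.95
position: [0.5237, 0.2929, 0.3014]
tool_rot: [-0.706, -0.031, 0.031, 0.706]
ft_force: [0.3, -1.0, 0.2]
grip_width: 0.0245
time: 6.75
position: [0.508, -0.0793, 0.3007]
tool_rot: [-0.706, -0.029, 0.03, 0.707]
ft_force: [0.6, -0.5, 0.4]
grip_width: 0.0249
time: 7.05
position: [0.5063, -0.0849, 0.3009]
tool_rot: [-0.706, -0.029, 0.03, 0.707]
ft_force: [0.2, 0.3, 0.4]
grip_width: 0.0247
[ 0.50632264 -0.08494011  0.30092806] [[ 0.996 -0.002 -0.084]
 [ 0.084  0.002  0.996]
 [-0.002 -1.     0.002]] [-3.84660601e-01  2.86521378e-01  1.60521663e+00  9.01944431e-04
  1.25210487e+00 -4.68938127e-01]
shift mm [  5.81139235 149.91586818  -1.79940036]
```

```bash
python3 -m creep '[[[3,35,0],0,0],[[3,35,0],0,0],[[0,33,0],0,0],[[0,0,0],0,0],[[0,0,0],0,0]]';python3 - <<'E'
from h import *
o=robot.get_obs();p=o['position'];print(p)
t=robot.camera('top');s=robot.camera('side')
cv2.imwrite('pics/a3.png',cv2.resize(s['pixels'][60:310,230:460,::-1],None,fx=2.4,fy=2.4))
cv2.imwrite('pics/b3.png',t['pixels'][:,:,::-1])
E
```

```text
time: 7.55
position: [0.513, -0.084, 0.1986]
tool_rot: [-0.706, -0.03, 0.031, 0.707]
ft_force: [0.8, 0.4, 0.2]
grip_width: 0.0246
[ 0.51299433 -0.0839711   0.19862819]
```

View pics/a3.png

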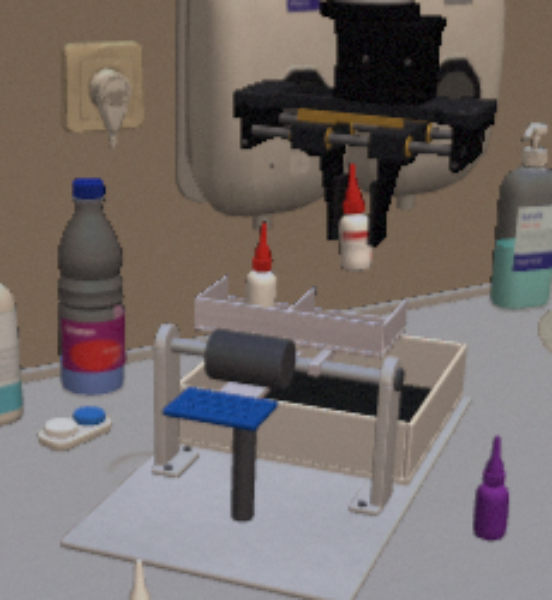

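View pics/b3.png

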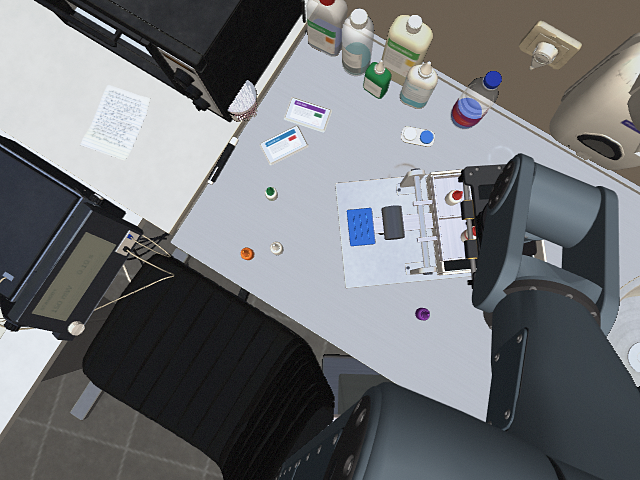

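```bash
python3 -m creep '[[[0,25,0],0,0],[[0,15,0],0,0],[[0,6,0],0,0],[[0,0,0],0,0],[[0,0,0],0,0]]'
```

```text
time: 8.15
position: [0.514, -0.0858, 0.1538]
tool_rot: [0.707, 0.031, -0.029, -0.706]
ft_force: [0.4, 0.5, 0.1]
grip_width: 0.0247
```

```bash
python3 -m creep '[[[0,2,0],0,0],[[0,0,0],0,0.45],[[0,0,0],0,0.45],[[0,-12,0],0,0.45],[[0,-35,0],0,0.45],[[0,-45,0],0,0.45]]'; python3 - <<'E'
from h import *
s=robot.camera('side')
cv2.imwrite('pics/a4.png',cv2.resize(s['pixels'][60:310,230:460,::-1],None,fx=2.4,fy=2.4))
E
```

```text
time: 8.75
position: [0.5117, -0.0851, 0.2427]
tool_rot: [-0.706, -0.028, 0.031, 0.707]
ft_force: [1.6, -0.2, 0.3]
grip_width: 0.0386
```

View pics/a4.png

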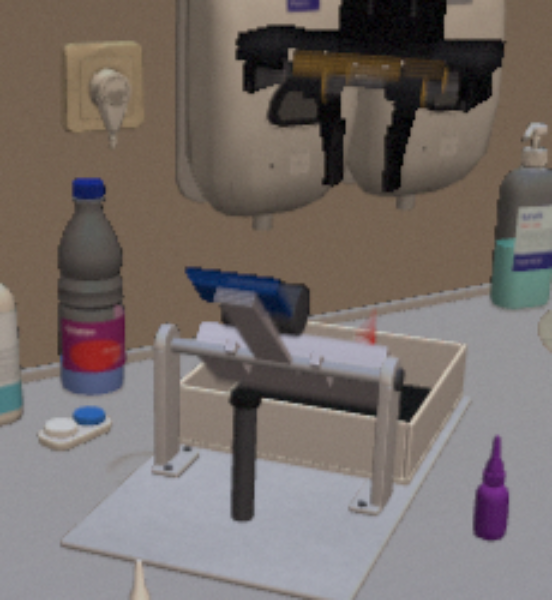

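```bash
python3 -m creep '[[[0,-45,0],0,0],[[0,-40,0],0,0],[[0,0,0],0,0],[[0,0,0],0,0],[[0,0,0],0,0],[[0,0,0],0,0],[[0,0,0],0,0],[[0,0,0],0,0]]'; python3 - <<'E'
from h import *
s=robot.camera('side');t=robot.camera('top')
cv2.imwrite('pics/a5.png',cv2.resize(s['pixels'][60:310,230:460,::-1],None,fx=2.4,fy=2.4))
cv2.imwrite('pics/b5.png',cv2.resize(t['pixels'][150:300,325:555,::-1],None,fx=3.4,fy=3.4))
o=robot.get_obs();p=o['position'];A=R.from_quat(o['tool_rot']).as_matrix();print(p)
for b in blobs(s['pixels'],(100,150,60),(120,255,255),(280,140,370,260)):print(b)
for b in blobs(t['pixels'],(100,150,60),(120,255,255),(330,180,420,270)):print(b)
ex=np.array([.9959,.0905,0]);ey=np.array([-.0905,.9959,0]);h=np.array([.5424,-.015,.115])
print('to above start',1e3*A.T@(h+ey*.035+[0,0,.13]-p))
print('pred paddle px',proj(s,h+.052*ey+[0,0,.105]),proj(t,h+.052*ey+[0,0,.105]))
E
```

```text
time: 9.6
position: [0.5127, -0.0854, 0.3266]
tool_rot: [-0.706, -0.029, 0.03, 0.707]
ft_force: [-0.4, -0.0, -0.4]
grip_width: 0.0002
[ 0.51287367 -0.0854853   0.32699987]
([316, 152, 41, 25, 477], [337.0, 161.8])
([393, 195, 16, 42, 470], [400.1, 216.1])
to above start [ 35.18360238  82.01571363 102.71902739]
pred paddle px [338.3334939  162.07926216] [403.46869378 215.51300957]
```

View pics/a5.png

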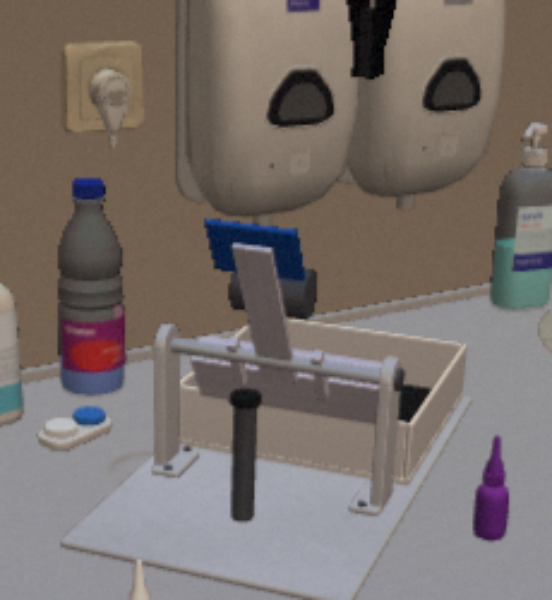

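View pics/b5.png

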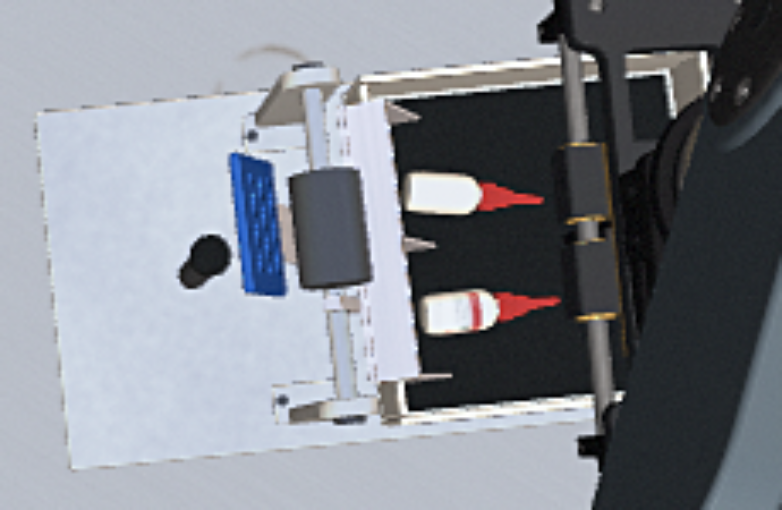

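The bucket is fully tipped and both red bottles lie in the tray, at top zoom (470,195) and (490,310). The paddle sits within about 3 px of the predicted place. Next is the push back.

```bash
python3 -m creep '[[[12,0,35],0,0],[[12,0,35],0,0],[[11,0,33],0,0],[[0,30,0],0,0],[[0,30,0],0,0],[[0,22,0],0,0],[[0,0,0],0,0],[[0,0,0],0,0]]'; python3 - <<'E'
from h import *
o=robot.get_obs();p=o['position'];A=R.from_quat(o['tool_rot']).as_matrix();print(p)
ex=np.array([.9959,.0905,0]);ey=np.array([-.0905,.9959,0]);h=np.array([.5424,-.015,.115])
print('rel',(p-h)@np.c_[ex,ey,[0,0,1]])
s=robot.camera('side')
cv2.imwrite('pics/a6.png',cv2.resize(s['pixels'][60:310,230:460,::-1],None,fx=2.4,fy=2.4))
E
```

```text
time: 10.5
position: [0.5395, 0.02, 0.2457]
tool_rot: [-0.706, -0.03, 0.03, 0.707]
ft_force: [0.6, 0.0, 0.2]
grip_width: 0.0004
[0.53948817 0.01999017 0.24567789]
rel [0.00026672 0.03511024 0.13067789]
```

View pics/a6.png

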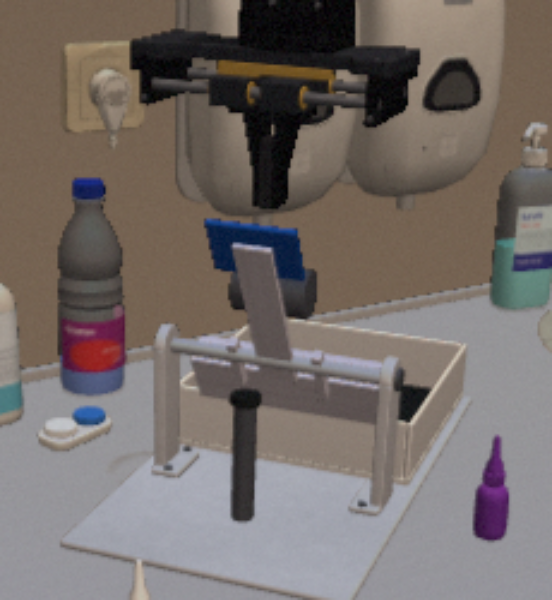

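```bash
python3 -m creep '[[[0,15,0],0,0],[[0,10,0],0,0],[[0,5,11],0,0],[[0,5,11],0,0],[[0,6,10],0,0],[[0,8,8],0,0],[[0,9,8],0,0],[[0,10,6],0,0]]'; python3 - <<'E'
from h import *
s=robot.camera('side')
cv2.imwrite('pics/a7.png',cv2.resize(s['pixels'][60:310,230:460,::-1],None,fx=2.4,fy=2.4))
E
```

```text
time: 11.35
position: [0.5346, 0.0749, 0.1769]
tool_rot: [-0.706, -0.03, 0.03, 0.707]
ft_force: [0.1, -0.0, 0.2]
grip_width: 0.0007
```

View pics/a7.png

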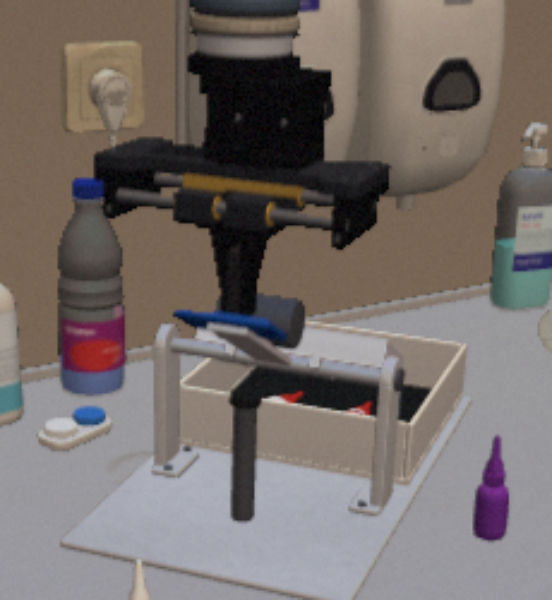

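Both red bottles stay in the tray and the paddle is coming down (side zoom (230,320)). I'll follow it the rest of the way.

```bash
python3 -m creep '[[[0,10,6],0,0],[[0,10,4],0,0],[[0,10,3],0,0],[[0,10,2],0,0],[[0,8,0],0,0],[[0,4,0],0,0],[[0,0,0],0,0]]'; python3 - <<'E'
from h import *
s=robot.camera('side')
cv2.imwrite('pics/a8.png',cv2.resize(s['pixels'][60:310,230:460,::-1],None,fx=2.4,fy=2.4))
E
```

```text
time: 12.1
position: [0.5331, 0.0886, 0.1248]
tool_rot: [-0.706, -0.029, 0.03, 0.707]
ft_force: [-0.0, -0.8, 0.4]
grip_width: 0.0001
```

View pics/a8.png

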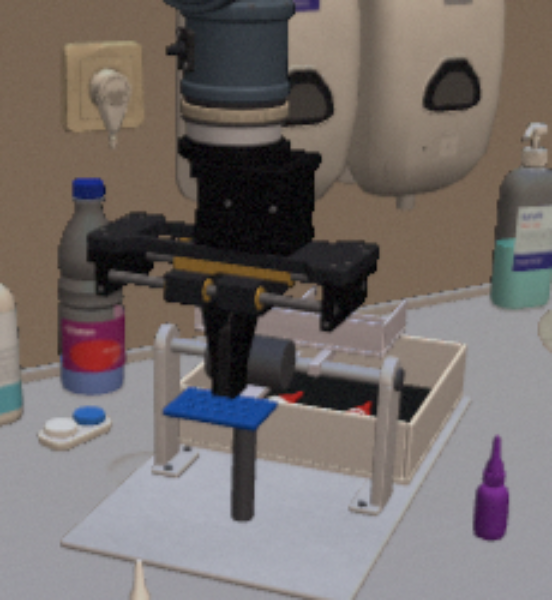

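Upright. Now I'll retract and check.

```bash
python3 -m creep '[[[0,-20,0],0,0],[[0,-40,0],0,0],[[0,-45,0],0,0],[[0,-45,0],0,0],[[0,-30,0],0,0],[[0,0,0],0,0],[[0,0,0],0,0],[[0,0,0],0,0]]'; python3 -m creep '[[[-25,0,35],0,0],[[-25,0,35],0,0],[[-25,0,35],0,0],[[-25,0,35],0,0],[[0,0,0],0,0],[[0,0,0],0,0],[[0,0,0],0,0]]'; python3 - <<'E'
from h import *
s=robot.camera('side');t=robot.camera('top')
cv2.imwrite('pics/a9.png',s['pixels'][:,:,::-1]);cv2.imwrite('pics/b9.png',t['pixels'][:,:,::-1])
print(blobs(s['pixels'],(100,150,80),(115,255,255),(280,140,370,260)),blobs(s['pixels'],(50,120,30),(85,255,255),(205,270,240,320)))
print(blobs(t['pixels'],(50,120,30),(85,255,255),(240,170,300,210)))
print(robot.get_obs()['position'])
E
```

```text
time: 12.95
position: [0.5323, 0.0888, 0.3043]
tool_rot: [-0.706, -0.029, 0.031, 0.707]
ft_force: [0.4, -0.2, -0.3]
grip_width: 0.0004
time: 13.65
position: [0.4224, 0.2194, 0.3047]
tool_rot: [0.707, 0.029, -0.03, -0.706]
ft_force: [-0.4, -0.2, -0.9]
grip_width: 0.0004
[([298, 222, 47, 17, 488], [321.4, 230.0])] [([214, 284, 11, 24, 148], [218.7, 298.5])]
[([266, 187, 8, 8, 48], [269.6, 190.8])]
[0.4228616  0.21907507 0.3050008 ]
```

View pics/a9.png

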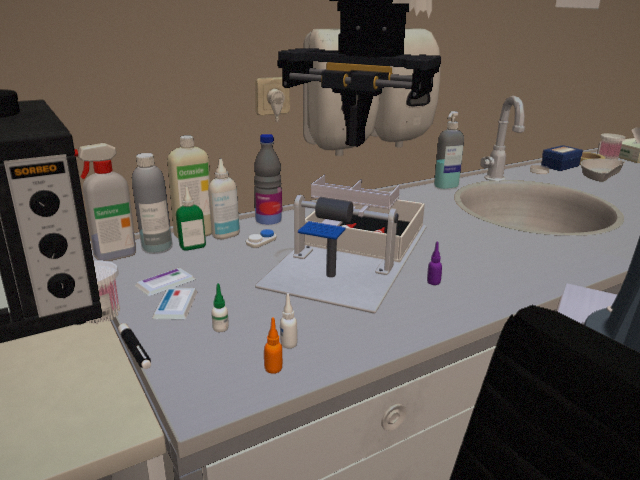

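View pics/b9.png

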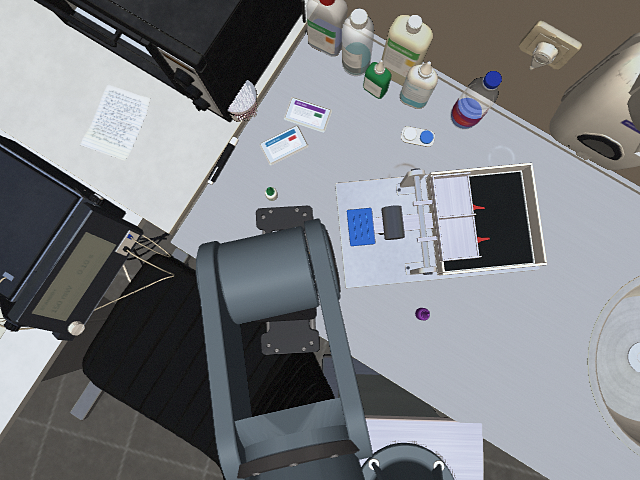

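The paddle is back at its starting pixels, (321,230) in the side view. The bucket is empty and upright, with the red cap tips in the tray at about (480,208) and (485,240) in the top view. The green and white bottles are standing and nothing is touched.

```bash
python3 -c "
from rig import robot
robot.hand_in()"
```

```text
the job is handed in; nothing more can be done
```

I put the second red-capped bottle into the empty half of the bucket and let go. The bucket tripped and dumped both red-capped bottles into its catch tray. I then pushed the blue paddle back down with the closed fingertips, drew the arm clear and handed the job in. The clock read about 13.7 s of the 43 s allowed.

**Bucket and bottles:** in the last pictures the bucket is empty and upright, and the paddle is back within 0.2 px of its starting position. Both red bottles lie in the tray, with the raised bucket hiding all but their cap tips.

**Other bottles:** the green-capped bottle has not moved measurably. The white-capped, orange and purple ones look untouched in the side view, which I did not measure. The arm hides white and orange in the last top view.

**What disagreed:** the two cameras put the red bottle 3 to 4 mm apart, so I gripped at a point between the two. That left it about 3 mm off-centre in the grip, with no harm to the placing. No check failed.

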